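# Two-key release of the tube feeder

### The arm

A 6-joint arm with a two-finger parallel gripper is mounted at the origin on the work surface. World frame = base frame: x ahead of the robot, y to its left, z up, the work surface at z = 0. Lengths are in m, angles in rad, forces in N, time in s.
With the tool pointing down it reaches from about 0.25 to 0.775 m from the base axis. Payload 4 kg.
Tool frame: the origin (TCP) lies at the centre of the arm's flange, where the gripper is bolted on; the fingertips stand ahead of it and the grasp point (between the pads) lies 180 mm ahead of it (robot.tcp_to_tips is the z of the fingertips in the tool frame, in m); z points along the fingers, y is the direction in which the jaws open and shut (so a half turn about z gives the same grasp; the last joint's range is limited). The gripper opens to 94 mm and grips with 3 to 60 N. Pads are 16 mm wide; open, the fingers measure 119 mm over their backs; the gripper's body (75 mm by 177 mm) begins 78 mm behind the grasp point.
Start: joints at [-1.232, 0.087, 1.371, -0, 1.684, -0.103], TCP at [0.235, -0.497, 0.405] pointing down, gripper open.
Joint ranges: [-3.1, 3.1], [-0.76, 2.03], [0.27, 2.55], [-1.08, 4.22], [0.17, 2.65], [-2.57, 2.57]. Speed limits (rad/s): [2.79, 2.79, 3.14, 3.14, 3.14, 3.14].

### API

Orientations are given as [roll, pitch, yaw] about the fixed x, y, z axes, in that order (R = Rz(yaw) Ry(pitch) Rx(roll)).
In Python, from bench import robot gives the robot as it stands.
- The arm moves only by the tool move_arm, never from a script. Its argument "increments" is a list that holds one entry, the list of rows, each a list of 7 numbers: the opening, from 0 (shut) to 1 (fully open), then the shift along the tool's x, y, z as a fraction of full scale, then the turn, a rotation vector about the tool's x, y, z as a fraction of full scale. In form: [[[jaw, dx, dy, dz, rx, ry, rz], ...]]. A call has 1 to 8 rows; each row is the pose to reach, as a shift and turn from the pose commanded when the call began, along the tool's axes at that moment; what a row does not reach only later rows make up. Full scale, the value 1, is 0.1 m for a shift and pi/2 rad for a turn. A row lasts 1/12 s, in which the tool goes at most 41.7 mm and 7.16 degrees, less where a joint would pass 70% of its speed; a pose out of reach is approached as far as the arm can. A call with a number of a shift or a turn outside -1 to 1 is refused whole. A call with a gripper value outside its range is refused whole. The fingers move at their own pace and stop on an object; the grip force is fixed at half the most. Time passes only in rows, so rows that repeat a pose let the fingers close. It gives the time, the measured TCP pose, the force and the opening at its end, in the units of the state.
- robot.get_obs(): the state, without advancing time (a new reading comes with each control period).
- robot.snapshot(name): name is "side" or "top"; returns (picture, depth): 384x512x3 uint8, red, green, blue; 384x512 float32, m along the optical axis (not along the pixel's ray), 0 where there is no reading.
- robot.camera_params(name): a dict with "mtx" (3x3 intrinsics, pixels), "k1" (the pictures are not rectified: a ray, as slopes to the right and down, at radius r is drawn at 1 + k1 r^2 times it, then the intrinsics apply), "R" (3x3) and "t" (3): a world point X has camera coordinates R X + t. Camera axes: x right, y down, z forward; pixel columns grow to the right and rows downward; lengths in m; the calibration is good to about 2 mm. A picture is of the moment at which its call begins. camera_params takes no time and is no camera call.
- robot.close_job(): hands the job in, once; it reports no verdict.
The state is a dict: "time": time; "joint_positions": joint angles; "qvel": joint speeds; "joint_torque": joint torques, N m; "tool_pos": TCP position; "ee_rot": TCP orientation; "wrist_force": force on the tool from outside, world axes, zero at the start; "wrist_torque": the same for the moment, N m; "width": finger opening in m.
Only numpy, scipy, OpenCV 4.12 (cv2) and the standard library are available. Lean on these libraries where they do the work, as an engineer would, in place of code of your own. Each camera call takes 0.05 s, during which the arm holds its last target.

### The job

Press both red keys of the tube feeder down together, one fingertip on each, and hold them down until both brass tubes have rolled out into the tray; then let the keys spring back up and move clear. Do not touch or lift the tubes, and leave everything else on the bench as it stands.

Things in the scene. Friction and masses are not known exactly. Their poses are not given: they have to be found in the camera images.
- feeder: green tube feeder, fixed, 310 x 150 mm. Origin: on the bench under the midpoint between the two keys; z up, x from the keys along the deck to the tray (away from the robot, turned up to 0.45 rad either way), y left along the line of the keys. The green key block is 65 x 139 mm (x -35 to 30 mm), top 85 mm above the bench; behind it comes the sloping deck, then the tray
- gate (a point): middle of the row of four steel pins, 6 mm thick, that stand 5 mm out of the aluminium deck, 85 mm along the feeder's x. Two belong to each key, and go down with it; either key's pins alone hold the tubes back. The deck is 127 mm wide, slopes down 6 degrees towards the tray, from 75 mm to 60 mm high (x 35 to 175 mm); its green side walls rise 22 mm above it
- tray (a point): centre of the floor of the black rubber tray at the feeder's far end, 35 mm above the bench; the tray spans x 175 to 249 mm of the feeder, 127 mm wide, its walls end 70 mm above the bench
- key_left_top (a point): centre of the top face of the left (+y) key: a red round cap 26 mm in diameter and 8 mm thick, its top 105 mm above the bench when up. The caps' centres are 60 mm apart, at x = 0, y = +30 mm and -30 mm of the feeder. The point moves down with the key.
- key_right_top (a point): centre of the top face of the right (-y) key, the same
- key_left (a joint): how far the left key is pressed, m: 0 up, 0.010 fully down. A spring pushes it up with 1.5 N at the top and 3.5 N fully down (so both together 3 to 7 N). Its pins are clear of the tubes from 0.005 on.
- key_right (a joint): the same for the right key
- blank1_center (a point): centre of the first brass tube, 16 mm in diameter, 122 mm long, about 90 g, lying across the deck (along the feeder's y) against the pins, centre about 79 mm above the bench; in the tray its centre is 43 mm above the bench and more than 178 mm along the feeder's x
- blank2_center (a point): centre of the second brass tube, the same, lying just behind the first on the key side
- mallet: bystander: dark wooden mallet standing on its head, 62 mm across, 190 mm tall with its handle up, beside the feeder; origin under its centre
- punch_pot: bystander: dark wooden pot 64 mm across, 60 mm high, with six steel punches standing up to 111 mm high, beside the feeder; origin under its centre
- collar: bystander: steel ring 48 mm across, 18 mm high, lying just in front of the feeder, on the robot side of the keys; origin under its centre
- offcut: bystander: light wooden offcut 110 x 35 x 24 mm; origin under its centre
- polish: bystander: small round jar 60 mm across, 55 mm high; origin under its centre
- hammer: bystander: hammer lying flat on the bench, under 40 mm high; origin under its middle
- rubbing_block: bystander: cork block 90 x 55 x 35 mm; origin under its centre
Mind the look-alikes: they are no part of the job. Leave any purple or turquoise look-alike of the part that bears blank2_center alone.

How it is judged:
On the way, in this order (a step that is already met when the one before it is completed fails the run):
1. both keys are pressed at the same time (each at least 4 mm down) by the fingers (value of joint each of key_left, key_right above 0.004 m and contact force between the fingers and key_left above 0.3 N and contact force between the fingers and key_right above 0.3 N), for 0.05 s.
2. both tubes lie in the tray while the fingers still hold both keys down (all of step 1 and x of blank1_center in the frame of feeder between 0.178 and 0.25 m and y of blank1_center in the frame of feeder between -0.03 and 0.03 m and z of each of blank1_center, blank2_center in the frame of feeder below 0.055 m and x of blank2_center in the frame of feeder between 0.178 and 0.25 m and y of blank2_center in the frame of feeder between -0.03 and 0.03 m), for 0.1 s.
At the end, for the whole second after the job is handed in: Both tubes lie at rest in the tray (centres between 178 and 250 mm along the feeder, within 30 mm of its centre line, less than 55 mm above the bench), both keys are back up (pressed less than 1.5 mm) (x of blank1_center in the frame of feeder between 0.178 and 0.25 m and y of blank1_center in the frame of feeder between -0.03 and 0.03 m and z of each of blank1_center, blank2_center in the frame of feeder below 0.055 m and x of blank2_center in the frame of feeder between 0.178 and 0.25 m and y of blank2_center in the frame of feeder between -0.03 and 0.03 m and value of joint each of key_left, key_right below 0.0015 m and linear speed of each of blank1, blank2 below 0.03 m/s); the robot touches nothing.
It fails at once if the robot touches a tube (contact force between any of the fingers, the arm and blank1 above 0.3 N or contact force between any of the fingers, the arm and blank2 above 0.3 N).
It fails at once if a tube is lifted (centre more than 110 mm above the bench) (height (world z) of any of blank1_center, blank2_center above 0.11 m).
It fails at once if a bystander is moved by more than 30 mm or lifted (distance of any of mallet, punch_pot, collar, offcut, polish, hammer, rubbing_block from where it was at the start of the episode above 0.03 m).
It fails at once if a bystander is tipped over (angle between any of mallet, punch_pot's own z axis and vertical above 0.5 rad).
It also fails if it takes over 30 s, if anything falls off the work surface, if the arm or the gripper's body presses on something with over 40 N, if the wrist force passes 120 N, or if a joint passes its speed limit or range.

## Working session

There is one attempt and no reset: what is moved stays moved. The work goes in short steps, Python scripts to look and compute and a tool call to move; the robot and the scene stay as the last step left them, time stands still between calls to the robot, and variables do not carry over. Pictures are saved under pics/ and viewed, and the job is handed in when it is done.

Besides the shell and the picture viewer there is one more tool, called by a JSON object that holds its "name" and its "arguments", one argument or row to a line. move_arm: Moves the arm, as the interface text tells. Its arguments: {"type":"object","properties":{"increments":{"type":"array","items":{"type":"array","items":{"type":"array","items":{"type":"number","minimum":-1,"maximum":1}}}}},"required":["increments"]}

```bash
mkdir -p pics; python3 - <<'E'
from bench import robot
import cv2,numpy as np
for n in("side","top"):
    p,d=robot.snapshot(n); np.savez(f"pics/{n}0.npz",p=p,d=d)
    cv2.imwrite(f"pics/{n}0.png",cv2.resize(p[:,:,::-1],(800,600)))
    print(n,robot.camera_params(n))
print(robot.get_obs(), robot.tcp_to_tips)
E
```

```text
side {'mtx': array([[375.31786646,   0.        , 258.67899868],
       [  0.        , 375.31786646, 190.20434223],
       [  0.        ,   0.        ,   1.        ]]), 'k1': 0.03574018321954143, 'R': array([[-0.74331455, -0.66892215,  0.00516086],
       [-0.44357107,  0.48709739, -0.75231698],
       [ 0.50072765, -0.56149737, -0.65878109]]), 't': array([0.37456619, 0.29010677, 0.98819166])}
top {'mtx': array([[389.06032894,   0.        , 259.14964842],
       [  0.        , 389.06032894, 188.37252332],
       [  0.        ,   0.        ,   1.        ]]), 'k1': -0.024466451731286094, 'R': array([[-0.00421184, -0.99998735,  0.00274784],
       [-0.99626643,  0.00395919, -0.08624108],
       [ 0.08622911, -0.00310082, -0.99627051]]), 't': array([-7.67123039e-04,  5.39407194e-01,  1.25882747e+00])}
{'time': 0.1, 'joint_positions': array([-1.23211206e+00,  8.78885202e-02,  1.37208999e+00,  2.09641197e-05,
        1.68362595e+00, -1.03082766e-01]), 'qvel': array([-1.51815150e-03, -1.79383346e-03, -3.07026090e-03, -2.11476775e-05,
        1.14195793e-04, -5.48747916e-04]), 'joint_torque': array([ 2.93147612e-03, -3.41250122e+01, -3.03302836e+01,  7.20701879e-02,
        3.03769705e-02, -9.08880565e-05]), 'tool_pos': array([ 0.2351189 , -0.49709872,  0.40362344]), 'ee_rot': array([-3.13959367e+00, -2.27740619e-04,  4.41769149e-01]), 'wrist_force': array([-0.29514748, -0.12749469,  0.01331802]), 'wrist_torque': array([ 0.03665332, -0.04205594,  0.01622904]), 'width': 0.09407868837023813} 0.1992
```

View pics/side0.png

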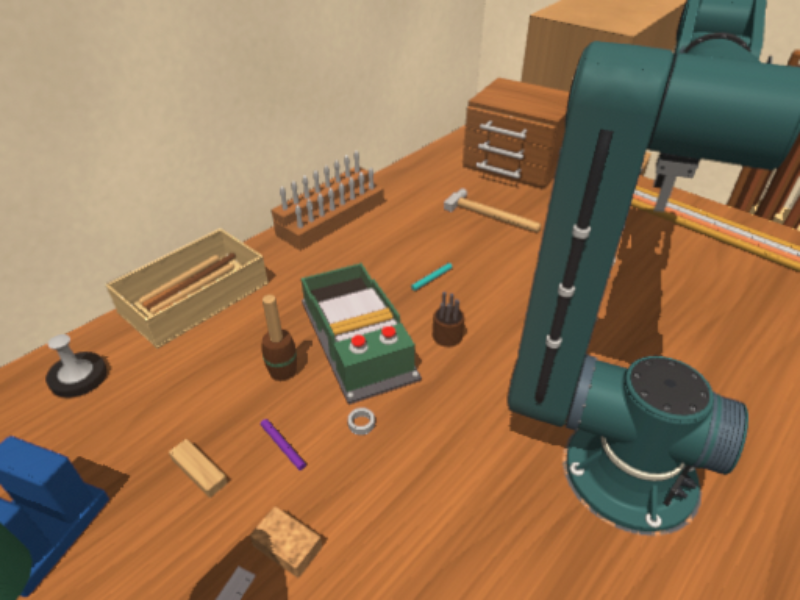

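View pics/top0.png

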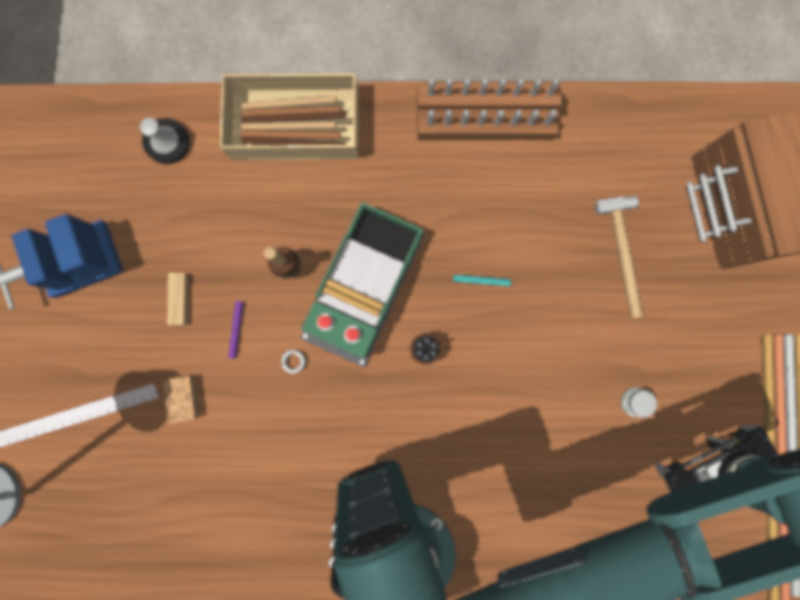

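The keys are clear in both views: top at about (325,322) and (352,334), side at about (358,344) and (389,334), in the 800-px pictures. Next I'll triangulate them.

```bash
cat > h.py <<'E'
from bench import robot
import cv2,numpy as np
def rays(n,uv):
    c=robot.camera_params(n);K=c["mtx"]
    x=cv2.undistortPoints(np.array(uv,float).reshape(-1,1,2),K,np.array([c["k1"],0,0,0,0])).reshape(-1,2)
    d=np.c_[x,np.ones(len(x))]@c["R"]; return -c["R"].T@c["t"],d
def onplane(n,uv,z):
    o,d=rays(n,uv); return o+d*((z-o[2])/d[:,2])[:,None]
def tri(a,b):
    o1,d1=rays("side",[a]);o2,d2=rays("top",[b]);d1=d1[0]/np.linalg.norm(d1);d2=d2[0]/np.linalg.norm(d2)
    s=np.linalg.lstsq(np.c_[d1,-d2],o2-o1,rcond=None)[0]
    p,q=o1+s[0]*d1,o2+s[1]*d2; return (p+q)/2,np.linalg.norm(p-q)
def blobs(m,amin=10):
    n,l,s,c=cv2.connectedComponentsWithStats(m.astype(np.uint8)); 
    return [(s[i,4],c[i]) for i in range(1,n) if s[i,4]>=amin]
def red(p):
    h=cv2.cvtColor(p,cv2.COLOR_RGB2HSV); H=h[...,0];return ((H<5)|(H>174))&(h[...,1]>150)&(h[...,2]>110)
E
python3 - <<'E'
from h import *
B={}
for n in("side","top"):
    f=np.load(f"pics/{n}0.npz");p,d=f["p"],f["d"]
    b=blobs(red(p));B[n]=b
    for a,c in b: print(n,a,c, onplane(n,[c],.103)[0], d[int(c[1]),int(c[0])])
s=sorted([c for a,c in B["side"] if 180<c[0]<280],key=lambda c:c[0]);t=sorted([c for a,c in B["top"] if 190<c[0]<240],key=lambda c:c[0])
P=[]
for a,b in zip(s,t): r=tri(a,b);P.append(r[0]);print(r)
v=P[0]-P[1];print(np.linalg.norm(v[:2]),(P[0]+P[1])/2,np.arctan2(v[1],v[0])-np.pi/2)
for n in("side","top"):
    p=np.load(f"pics/{n}0.npz")["p"]
    x,y,w=(190,165,90) if n=="side" else (150,110,130)
    cv2.imwrite(f"pics/{n}0z.png",cv2.resize(p[y:y+w,x:x+int(w*1.2),::-1],(720,600),interpolation=cv2.INTER_CUBIC))
E
```

```text
side 45 [248.42222222 211.95555556] [0.45120209 0.10381003 0.103     ] 1.0909641
side 48 [228.79166667 217.9375    ] [0.47597206 0.15908988 0.103     ] 1.0717826
top 27 [207.59259259 205.07407407] [0.48152085 0.15622081 0.103     ] 1.1928772
top 24 [225.375      213.33333333] [0.45592535 0.10138379 0.103     ] 1.1917707
(array([0.48090876, 0.15616447, 0.09758432]), np.float64(0.002262612429493789))
(array([0.45523612, 0.10109718, 0.09847222]), np.float64(0.002063937245865993))
0.06075764135688896 [0.46807244 0.12863082 0.09802827] -0.4362477708175161
```

View pics/top0z.png

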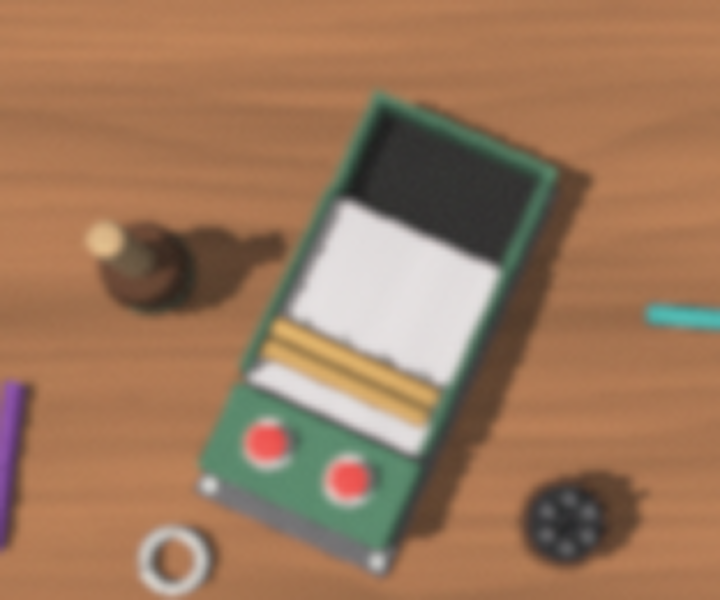

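View pics/side0z.png

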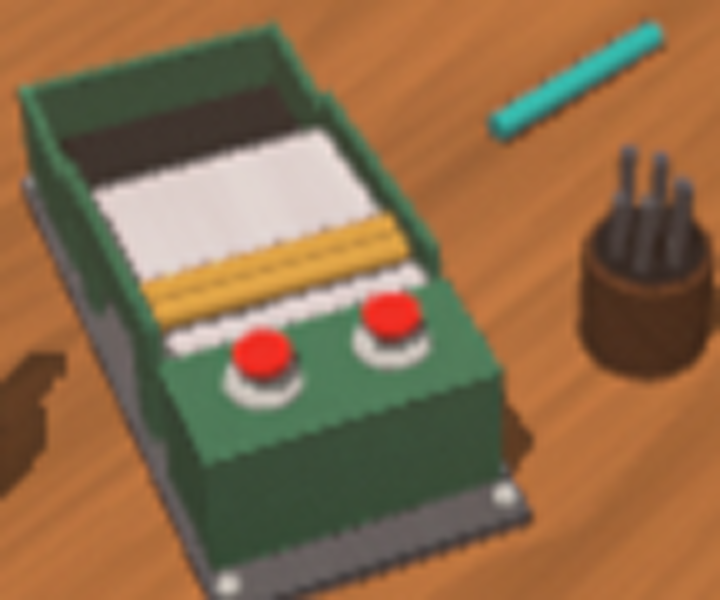

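```bash
cat >> h.py <<'E'
from scipy.spatial.transform import Rotation as Ro
def plan(pos,yaw):
    o=robot.get_obs();R=Ro.from_euler('xyz',o["ee_rot"]);T=Ro.from_euler('xyz',[np.pi,0,yaw])
    print("t",o["time"],"pos",o["tool_pos"].round(4),"rpy",o["ee_rot"].round(4),"q",o["joint_positions"].round(3),"F",o["wrist_force"].round(2),"w",round(o["width"],4))
    print("shift/0.1",(R.inv().apply(np.array(pos)-o["tool_pos"])/.1).round(3),"turn/(pi/2)",((R.inv()*T).as_rotvec()/(np.pi/2)).round(3))
E
python3 - <<'E'
from h import *
C=np.array([.468,.1286]);a=-.436
f=lambda p:np.round(Ro.from_euler('z',-a).apply(np.r_[p[:2]-C,p[2]]),4)
# checks: picture points (top zoom px -> full px) at known heights, in feeder frame
z=lambda u,v:(150+u*156/720,110+v*130/600)
for nm,uv,h in [("tray far L",(378,95),.07),("tray far R",(553,172),.07),("deck end L",(340,200),.06),("deck end R",(500,265),.06),("tube1 L",(275,325),.087),("tube1 R",(436,392),.087),("bolt L",(209,486),.005),("bolt R",(378,562),.005),("mallet top",(105,240),.19),("pot",(565,522),.06),("collar",(174,560),.018)]:
    p=onplane("top",[z(*uv)],h)[0];print(nm,p.round(3),f(p))
# tube yellow mask direction, both views
for n in("top","side"):
    p=np.load(f"pics/{n}0.npz")["p"];h=cv2.cvtColor(p,cv2.COLOR_RGB2HSV)
    m=(h[...,0]>15)&(h[...,0]<25)&(h[...,1]>120)&(h[...,2]>150)
    for A,c in blobs(m,40): print(n,A,c,f(onplane(n,[c],.083)[0]))
plan([.468,.1286,.36],-.436+np.pi)
E
```

```text
tray far L [0.722 0.084 0.07 ] [0.2494 0.0671 0.07  ]
tray far R [ 0.667 -0.038  0.07 ] [ 0.251  -0.0664  0.07  ]
deck end L [0.65  0.111 0.06 ] [0.1725 0.0611 0.06  ]
deck end R [ 0.604 -0.001  0.06 ] [ 0.1777 -0.0597  0.06  ]
tube1 L [0.56  0.153 0.087] [0.0729 0.0604 0.087 ]
tube1 R [0.513 0.043 0.087] [ 0.0773 -0.0582  0.087 ]
bolt L [0.452 0.21  0.005] [-0.0487  0.0667  0.005 ]
bolt R [0.397 0.088 0.005] [-0.047  -0.0669  0.005 ]
mallet top [0.602 0.246 0.19 ] [0.072  0.1635 0.19  ]
pot [ 0.425 -0.045  0.06 ] [ 0.0344 -0.175   0.06  ]
collar [0.399 0.232 0.018] [-0.1059  0.0647  0.018 ]
top 268 [225.26492537 189.82835821] [0.0668 0.0036 0.083 ]
top 246 [491.77235772 235.43495935] [ 0.2868 -0.8172  0.083 ]
top 91 [510.64835165 238.57142857] [ 0.3029 -0.876   0.083 ]
top 67 [494.19402985 337.52238806] [-3.000e-04 -9.426e-01  8.300e-02]
top 43 [495.72093023 379.8372093 ] [-0.1157 -0.9956  0.083 ]
side 224 [319.64732143 136.77232143] [ 0.2863 -0.4366  0.083 ]
side 41 [410.14634146 130.29268293] [ 0.1903 -0.7807  0.083 ]
side 259 [470.5984556  143.44015444] [ 0.0325 -0.9224  0.083 ]
side 296 [472.63513514 154.74662162] [-0.0237 -0.874   0.083 ]
side 207 [114.55072464 177.42995169] [0.3332 0.3068 0.083 ]
side 245 [122.96326531 184.15510204] [0.2879 0.2866 0.083 ]
side 273 [230.96336996 205.11355311] [0.0621 0.0009 0.083 ]
side 526 [125.70722433 297.43155894] [-0.1409  0.3389  0.083 ]
t 0.1 pos [ 0.2351 -0.4971  0.4036] rpy [-3.1396e+00 -2.0000e-04  4.4180e-01] q [-1.232  0.088  1.372  0.     1.684 -0.103] F [-0.3  -0.13  0.01] w 0.0941
shift/0.1 [ 4.78  -4.66   0.447] turn/(pi/2) [-1.000e-03 -2.000e-03 -1.441e+00]
```

The feeder frame agrees with the known sizes: tray rim at x=250 mm, y ±67 mm, and bolts symmetric about the centre line. The mallet is clear of the gripper body. Now I'll travel there.

{"name": "move_arm", "arguments": {
  "increments": [
    [[0.5,1,-1,0,0,0,-0.3],[0.5,1,-1,0,0,0,-0.3],[0.5,1,-1,0,0,0,-0.3],[0.5,1,-1,0,0,0,-0.3],[0.5,1,-1,0,0,0,-0.3]]
  ]
}}

```text
time: 0.52
tool_pos: [0.2836, -0.3611, 0.4047]
ee_rot: [-3.142, -0.001, 0.919]
wrist_force: [-0.4, -0.4, -0.2]
width: 0.0641
```

```bash
python3 -c "
from h import *
plan([.468,.1286,.36],-.436+np.pi)"
```

```text
t 0.5167 pos [ 0.2836 -0.3611  0.4047] rpy [-3.1416e+00 -1.1000e-03  9.1930e-01] q [-1.029e+00 -1.170e-01  1.572e+00  1.000e-03  1.687e+00 -3.770e-01] F [-0.38 -0.42 -0.19] w 0.0641
shift/0.1 [ 5.011 -1.503  0.453] turn/(pi/2) [ 1.000e-03 -1.000e-03 -1.137e+00]
```

{"name": "move_arm", "arguments": {
  "increments": [
    [[0.5,1,-0.3,0,0,0,-0.23],[0.5,1,-0.3,0,0,0,-0.23],[0.5,1,-0.3,0,0,0,-0.23]]
  ]
}}

```text
time: 0.77
tool_pos: [0.3206, -0.2648, 0.4044]
ee_rot: [-3.141, -0.001, 1.279]
wrist_force: [0.4, 0.0, 0.5]
width: 0.0476
```

{"name": "move_arm", "arguments": {
  "increments": [
    [[0.5,1,0.07,0,0,0,-0.23],[0.5,1,0.07,0,0,0,-0.23],[0.5,1,0.07,0,0,0,-0.23]]
  ]
}}

```text
time: 1.02
tool_pos: [0.3568, -0.1706, 0.4045]
ee_rot: [3.141, -0.001, 1.642]
wrist_force: [0.4, -0.3, 1.1]
width: 0.0471
```

{"name": "move_arm", "arguments": {
  "increments": [
    [[0.5,0.95,0.44,0,0,0,-0.23],[0.5,0.95,0.44,0,0,0,-0.23],[0.5,0.95,0.44,0,0,0,-0.23]]
  ]
}}

```text
time: 1.27
tool_pos: [0.3947, -0.0732, 0.4044]
ee_rot: [3.141, -0.001, 2.003]
wrist_force: [0.7, 0.4, -0.1]
width: 0.0469
```

```bash
python3 -c "
from h import *
plan([.468,.1286,.36],-.436+np.pi)"
```

```text
t 1.2667 pos [ 0.3947 -0.0732  0.4044] rpy [ 3.1408e+00 -8.0000e-04  2.0025e+00] q [-3.250e-01 -2.510e-01  1.685e+00  1.000e-03  1.707e+00 -7.570e-01] F [ 0.72  0.4  -0.14] w 0.0469
shift/0.1 [1.526 1.51  0.447] turn/(pi/2) [ 0.001 -0.    -0.448]
```

{"name": "move_arm", "arguments": {
  "increments": [
    [[0.5,0.8,0.8,0,0,0,-0.23],[0.5,0.8,0.8,0,0,0,-0.23],[0.5,0.8,0.8,0,0,0,-0.23],[0.5,0.8,0.8,0,0,0,-0.23]]
  ]
}}

```text
time: 1.6
tool_pos: [0.4351, 0.0338, 0.404]
ee_rot: [3.141, -0.002, 2.365]
wrist_force: [0.1, 0.3, -0.2]
width: 0.0471
```

```bash
python3 -c "
from h import *
plan([.468,.1286,.36],-.436+np.pi)"
```

```text
t 1.6 pos [0.4351 0.0338 0.404 ] rpy [ 3.1406e+00 -1.6000e-03  2.3652e+00] q [-0.053 -0.169  1.619  0.002  1.692 -0.847] F [ 0.15  0.31 -0.21] w 0.0471
shift/0.1 [0.429 0.906 0.441] turn/(pi/2) [ 0.001 -0.001 -0.217]
```

{"name": "move_arm", "arguments": {
  "increments": [
    [[0.5,0.43,0.905,0.44,0,0,-0.217],[0.5,0.43,0.905,0.44,0,0,-0.217],[0.5,0.43,0.905,0.44,0,0,-0.217],[0.5,0.43,0.905,0.44,0,0,-0.217],[0.5,0.43,0.905,0.44,0,0,-0.217]]
  ]
}}

```text
time: 2.02
tool_pos: [0.4675, 0.1247, 0.3592]
ee_rot: [-3.139, -0.002, 2.697]
wrist_force: [-0.8, -0.3, 0.4]
width: 0.0468
```

```bash
python3 -c "
from h import *
plan([.468,.1286,.31],-.436+np.pi)
for n in('side','top'):
    p,d=robot.snapshot(n); np.savez(f'pics/{n}1.npz',p=p,d=d)
    x,y,w=(170,110,130) if n=='side' else (150,110,130)
    cv2.imwrite(f'pics/{n}1z.png',cv2.resize(p[y:y+w,x:x+int(w*1.2),::-1],(720,600),interpolation=cv2.INTER_CUBIC))
"
```

```text
t 2.0167 pos [0.4675 0.1247 0.3592] rpy [-3.1387e+00 -2.1000e-03  2.6969e+00] q [ 1.440e-01 -4.600e-02  1.597e+00 -1.000e-03  1.594e+00 -9.820e-01] F [-0.85 -0.32  0.36] w 0.0468
shift/0.1 [0.011 0.039 0.492] turn/(pi/2) [-0.002 -0.001 -0.006]
```

View pics/side1z.png

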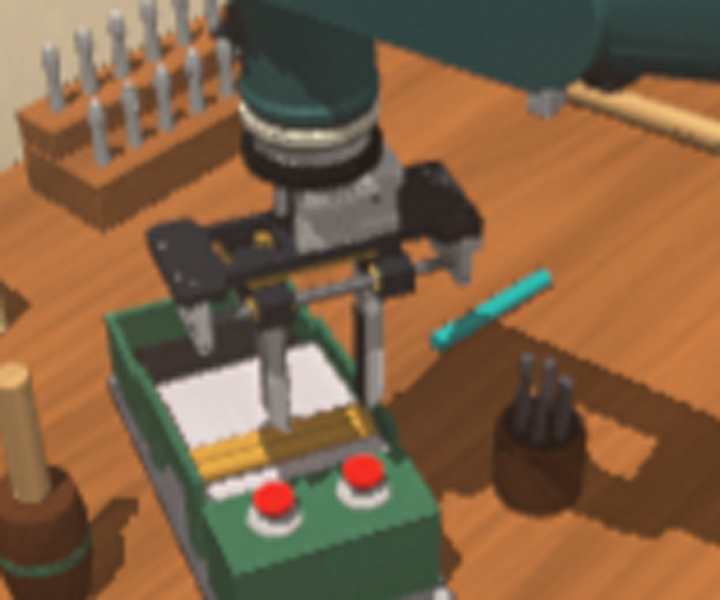

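View pics/top1z.png

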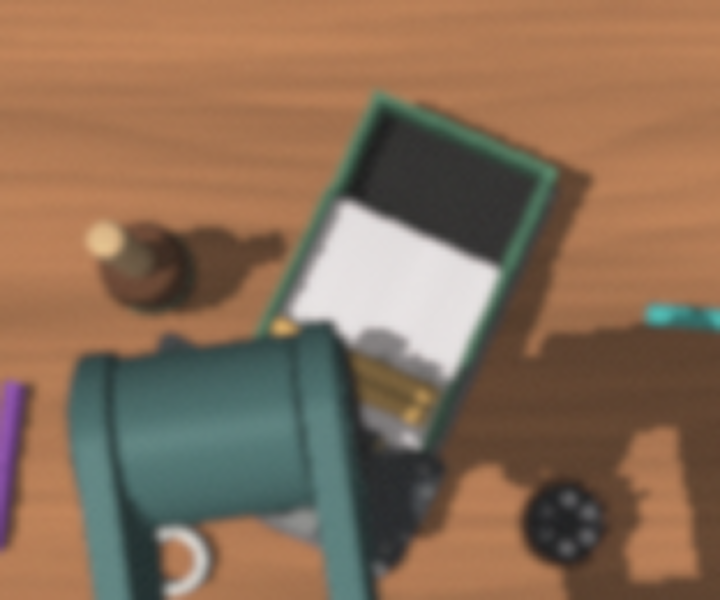

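{"name": "move_arm", "arguments": {
  "increments": [
    [[0.5,0,0,0.43,0,0,0],[0.5,0,0,0.43,0,0,0],[0.5,0,0,0.43,0,0,0],[0.5,0,0,0.43,0,0,0]]
  ]
}}

```text
time: 2.45
tool_pos: [0.4674, 0.1241, 0.3192]
ee_rot: [3.141, 0.002, 2.697]
wrist_force: [-0.1, 0.8, -0.1]
width: 0.047
```

```bash
python3 -c "
from h import *
plan([.468,.1286,.295],-.436+np.pi)
p,d=robot.snapshot('side');x,y,w=190,160,90
o=robot.get_obs();c=robot.camera_params('side')
R=Ro.from_euler('xyz',o['ee_rot'])
P=np.array([o['tool_pos']+R.apply([0,s*.03,.1992]) for s in(1,-1)]+[[.4807,.1558,.105],[.4553,.1014,.105]])
uv=cv2.projectPoints(P,cv2.Rodrigues(c['R'])[0],c['t'],c['mtx'],np.array([c['k1'],0,0,0,0.]))[0].reshape(-1,2)
s=600/90
for a in uv: print(P.round(3)[0],((a-[x,y])*s).round())
im=cv2.resize(p[y:y+w,x:x+108,::-1],(720,600),interpolation=cv2.INTER_CUBIC)
for i,a in enumerate(uv): cv2.circle(im,tuple(((a-[x,y]+.5)*s).astype(int).tolist()),4,(255,0,255) if i<2 else (255,255,0),1)
cv2.imwrite('pics/side2z.png',im)
"
```

```text
t 2.45 pos [0.4674 0.1241 0.3192] rpy [3.1410e+00 1.6000e-03 2.6968e+00] q [ 0.142 -0.028  1.66  -0.     1.509 -0.984] F [-0.08  0.83 -0.13] w 0.047
shift/0.1 [0.014 0.043 0.242] turn/(pi/2) [ 0.     0.001 -0.006]
[0.481 0.152 0.121] [260. 341.]
[0.481 0.152 0.121] [392. 304.]
[0.481 0.152 0.121] [256. 374.]
[0.481 0.152 0.121] [386. 336.]
```

View pics/side2z.png

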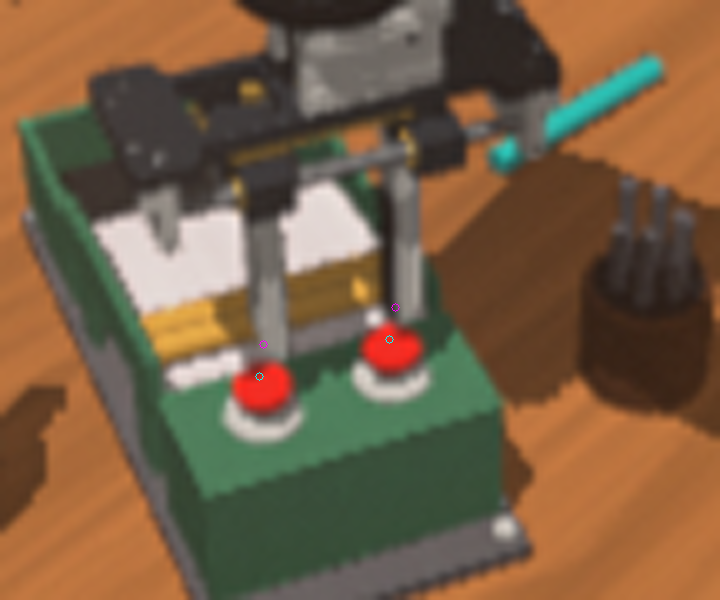

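{"name": "move_arm", "arguments": {
  "increments": [
    [[0.5,0.014,0.04,0.1,0,0,-0.006],[0.5,0.014,0.04,0.1,0,0,-0.006],[0.5,0.014,0.04,0.1,0,0,-0.006],[0.5,0.014,0.04,0.1,0,0,-0.006]]
  ]
}}

```text
time: 2.83
tool_pos: [0.4677, 0.1294, 0.3082]
ee_rot: [3.141, 0.001, 2.709]
wrist_force: [0.9, 0.3, -0.4]
width: 0.0468
```

```bash
python3 -c "
from h import *
plan([.468,.1286,.295],-.436+np.pi)
p,d=robot.snapshot('side');x,y,w=190,160,90
im=cv2.resize(p[y:y+w,x:x+108,::-1],(720,600),interpolation=cv2.INTER_CUBIC)
cv2.imwrite('pics/side3z.png',im)
"
```

```text
t 2.8333 pos [0.4677 0.1294 0.3082] rpy [3.1413e+00 7.0000e-04 2.7087e+00] q [ 0.153 -0.018  1.672 -0.     1.487 -0.985] F [ 0.86  0.3  -0.37] w 0.0468
shift/0.1 [-0.007 -0.006  0.132] turn/(pi/2) [0.    0.    0.002]
```

View pics/side3z.png

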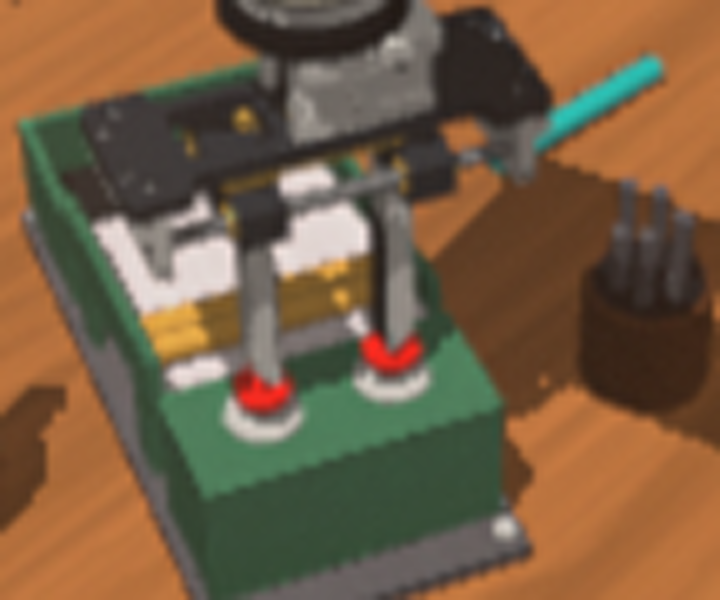

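The fingertips stand over both caps, left at about (262,380) and right at about (398,345) in the zoom, with the tips about 4 mm above the caps. Pressing now.

{"name": "move_arm", "arguments": {
  "increments": [
    [[0.5,0,0,0.06,0,0,0],[0.5,0,0,0.1,0,0,0],[0.5,0,0,0.13,0,0,0],[0.5,0,0,0.13,0,0,0],[0.5,0,0,0.13,0,0,0]]
  ]
}}

```text
time: 3.3
tool_pos: [0.4681, 0.1294, 0.2958]
ee_rot: [3.14, 0.003, 2.708]
wrist_force: [1.1, -0.0, 7.0]
width: 0.0474
```

```bash
python3 -c "
from h import *
plan([.468,.1286,.294],-.436+np.pi)
p,d=robot.snapshot('side');x,y,w=190,160,90
im=cv2.resize(p[y:y+w,x:x+108,::-1],(720,600),interpolation=cv2.INTER_CUBIC)
cv2.imwrite('pics/side4z.png',im)
"
```

```text
t 3.3 pos [0.4681 0.1294 0.2958] rpy [3.1397e+00 2.6000e-03 2.7085e+00] q [ 0.153 -0.009  1.689  0.     1.459 -0.985] F [ 1.07 -0.04  7.04] w 0.0474
shift/0.1 [-0.003 -0.008  0.018] turn/(pi/2) [0.001 0.002 0.002]
```

View pics/side4z.png

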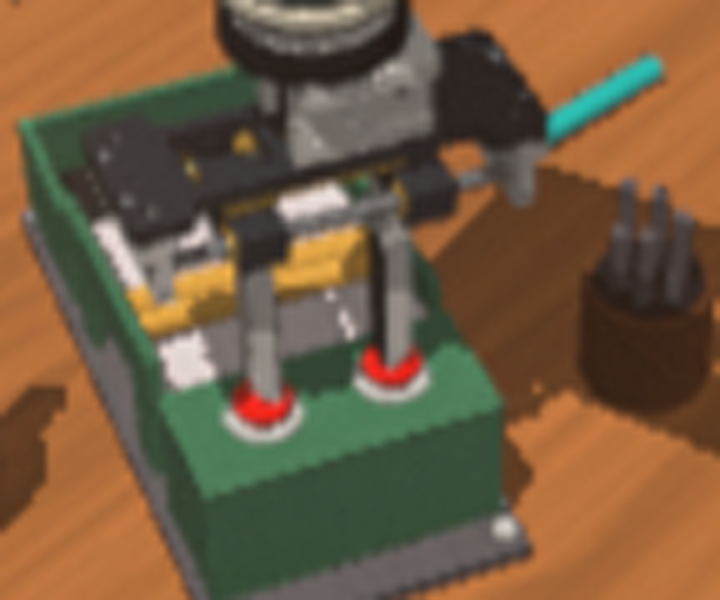

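Both keys are down, the wrist force is about 7 N, and the tubes have begun to roll. I'll hold here.

{"name": "move_arm", "arguments": {
  "increments": [
    [[0.5,0,0,0,0,0,0],[0.5,0,0,0,0,0,0],[0.5,0,0,0,0,0,0],[0.5,0,0,0,0,0,0],[0.5,0,0,0,0,0,0],[0.5,0,0,0,0,0,0],[0.5,0,0,0,0,0,0],[0.5,0,0,0,0,0,0]]
  ]
}}

```text
time: 4.02
tool_pos: [0.468, 0.1294, 0.296]
ee_rot: [3.14, 0.003, 2.708]
wrist_force: [0.2, 0.6, 6.7]
width: 0.0466
```

{"name": "move_arm", "arguments": {
  "increments": [
    [[0.5,0,0,0,0,0,0],[0.5,0,0,0,0,0,0],[0.5,0,0,0,0,0,0],[0.5,0,0,0,0,0,0],[0.5,0,0,0,0,0,0],[0.5,0,0,0,0,0,0],[0.5,0,0,0,0,0,0],[0.5,0,0,0,0,0,0]]
  ]
}}

```text
time: 4.68
tool_pos: [0.468, 0.1294, 0.296]
ee_rot: [3.14, 0.003, 2.708]
wrist_force: [1.6, 1.2, 5.5]
width: 0.0469
```

```bash
python3 -c "
from h import *
for n in('side','top'):
    p,d=robot.snapshot(n)
    x,y,w=(170,110,130) if n=='side' else (150,110,130)
    cv2.imwrite(f'pics/{n}5z.png',cv2.resize(p[y:y+w,x:x+int(w*1.2),::-1],(720,600),interpolation=cv2.INTER_CUBIC))
"
```

```text
(no output)
```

View pics/side5z.png

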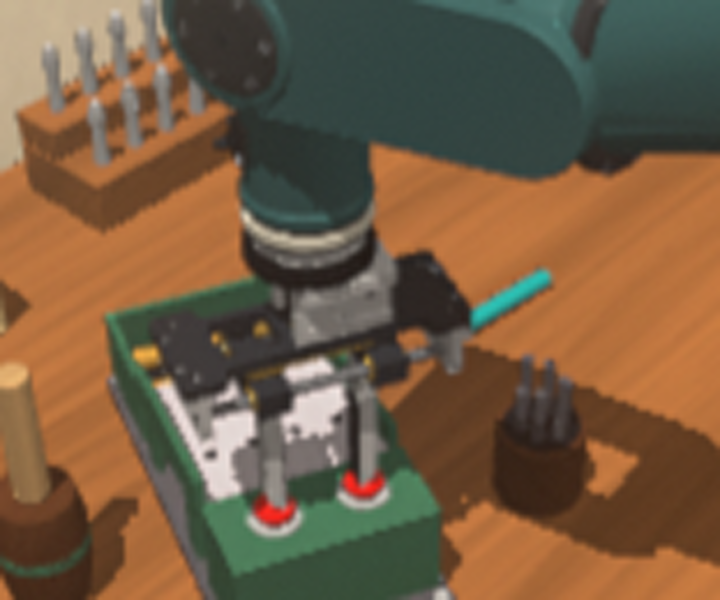

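View pics/top5z.png

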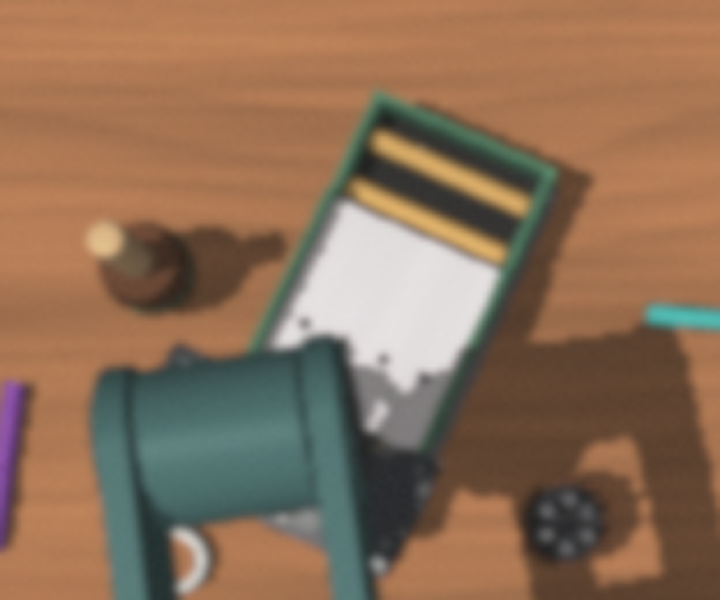

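Both tubes look to be in the tray, at about (452,172) and (428,222) in the top zoom. I'll check that numerically while still holding.

{"name": "move_arm", "arguments": {
  "increments": [
    [[0.5,0,0,0,0,0,0],[0.5,0,0,0,0,0,0],[0.5,0,0,0,0,0,0],[0.5,0,0,0,0,0,0]]
  ]
}}

```text
time: 5.12
tool_pos: [0.468, 0.1294, 0.296]
ee_rot: [3.14, 0.003, 2.708]
wrist_force: [1.2, 0.7, 6.2]
width: 0.0467
```

```bash
cat > chk.py <<'E'
from h import *
def chk():
    C=np.array([.468,.1286]);a=-.436
    f=lambda p:np.round(Ro.from_euler('z',-a).apply(np.r_[p[:2]-C,p[2]]),4)
    p,d=robot.snapshot('top');h=cv2.cvtColor(p,cv2.COLOR_RGB2HSV)
    m=(h[...,0]>12)&(h[...,0]<27)&(h[...,1]>90)&(h[...,2]>130);m[:,:215]=0;m[:,275:]=0;m[:120]=0;m[180:]=0
    for A,c in blobs(m,15):
        dz=np.median(d[int(c[1])-1:int(c[1])+2,int(c[0])-1:int(c[0])+2]);cp=robot.camera_params('top')
        o,r=rays('top',[c]); q=o+r[0]*dz
        print(A,c.round(1),"on z=.048",f(onplane('top',[c],.048)[0]),"depth",f(q))
    return p
E
python3 -c "
from chk import *
chk();chk()"
```

```text
88 [225.9 139.4] on z=.048 [0.2186 0.076  0.048 ] depth [ 0.2264  0.0841 -0.0005]
174 [247.4 147.2] on z=.048 [0.2247 0.0013 0.048 ] depth [0.2243 0.0011 0.0503]
162 [242.4 157.7] on z=.048 [0.1865 0.0016 0.048 ] depth [0.1862 0.0014 0.0498]
89 [225.7 139.4] on z=.048 [0.2185 0.0767 0.048 ] depth [ 0.2263  0.0848 -0.0004]
173 [247.3 147.2] on z=.048 [0.2247 0.0014 0.048 ] depth [0.2246 0.0014 0.0485]
162 [242.4 157.7] on z=.048 [0.1865 0.0016 0.048 ] depth [0.1859 0.0011 0.0523]
```

Tubes at rest in the tray, at x = 0.225 and 0.186, y ≈ 0.001, with their tops at about 0.05 m. Releasing straight up.

{"name": "move_arm", "arguments": {
  "increments": [
    [[0.5,0,0,-0.1,0,0,0],[0.5,0,0,-0.3,0,0,0],[0.5,0,0,-0.6,0,0,0],[0.5,0,0,-1,0,0,0],[0.5,0,0,-1,0,0,0],[0.5,0,0,-1,0,0,0],[0.5,0,0,-1,0,0,0]]
  ]
}}

```text
time: 5.8
tool_pos: [0.4672, 0.1292, 0.394]
ee_rot: [-3.141, -0.001, 2.708]
wrist_force: [-0.2, -0.3, 0.2]
width: 0.0472
```

```bash
python3 -c "
from chk import *
chk();o=robot.get_obs();print(o['time'],o['tool_pos'],o['wrist_force'],abs(o['qvel']).max())
p,d=robot.snapshot('side')
for a,c in blobs(red(p)): print(a,c)
cv2.imwrite('pics/side6.png',cv2.resize(p[:,:,::-1],(800,600)))"
```

```text
90 [225.4 139.8] on z=.048 [0.2167 0.077  0.048 ] depth [ 0.2244  0.0851 -0.0004]
15 [249.5 134.2] on z=.048 [0.2667 0.0133 0.048 ] depth [ 0.2762  0.0189 -0.0003]
177 [247.5 147.3] on z=.048 [0.2247 0.001  0.048 ] depth [0.2243 0.0007 0.0503]
164 [242.3 157.6] on z=.048 [0.1866 0.002  0.048 ] depth [0.1863 0.0018 0.0499]
5.85 [0.46711307 0.12919642 0.39304537] [ 0.43222221 -0.64205611 -0.01170495] 0.0164223947180279
47 [248.29787234 211.82978723]
49 [228.87755102 217.91836735]
```

View pics/side6.png

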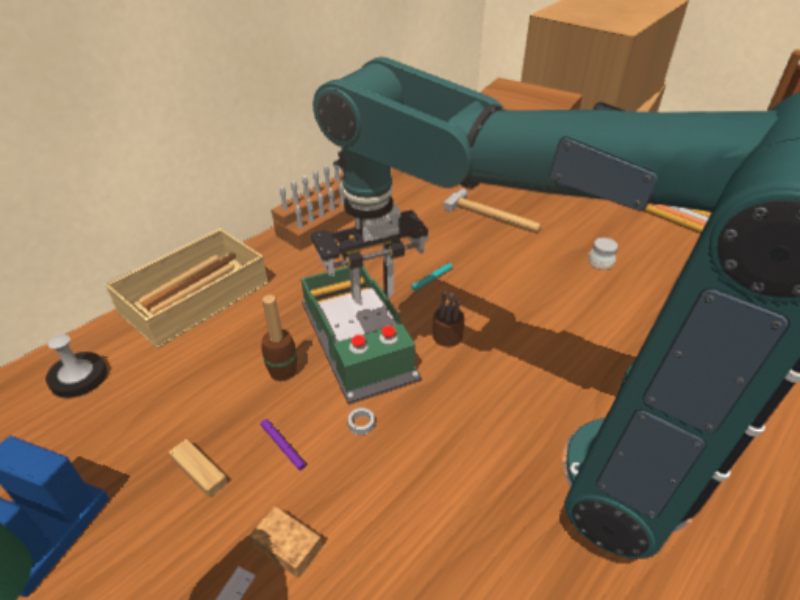

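The keys are back at their original pixels, the tubes are at rest, the gripper is clear and the bystanders haven't moved.

```bash
python3 -c "
from bench import robot
print(robot.close_job())"
```

```text
the job is handed in; nothing more can be done
None
```

I pressed both keys down together, one fingertip on each, and held them for about 2 s, with a wrist force of 5.5–7 N. I let them spring back only after the camera showed both tubes in the tray. Then I raised the gripper about 10 cm clear and handed the job in at about 5.9 s of the 30 s allowed; no verdict is reported.

**Last checks:**
- **Tubes:** they lie at rest at x = 0.225 m and 0.186 m in the feeder frame, about 1–2 mm off its centre line. Their tops measure about 50 mm above the bench, as expected for the tray.
- **Keys:** both caps are back at their starting pixels, within 0.2 px.
- **Rest of the bench:** no bystander in the side view looks moved, and the wrist force is back to about zero.

**Disagreements:**
- **Key height:** the two views gave about 98 mm, against 105 mm in the task text. The colour spot takes in the side of the cap, and the side view is also off by about 1–2 px (3–5 mm). I relied on the stated heights, the contact force and the pictures for the press.
- **Rear tube:** it lies closest to a limit, at x = 0.186 m against the 0.178 m minimum.

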